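Take the long weight plate out of the arm trainer's weight box and hold it up

TASK

The client's next round on the arm trainer needs a lighter load: first turn the T-shaped clamp knob clockwise until the carriage is firmly locked where it stands, then lift the weight box's cover flap until it stands upright or leans back, and draw the long weight plate up out of its slot, leaving the short one in the box. Finish while holding the long plate in the gripper: upright and still above the open box, its grip tab at least 25 cm above the table, and turned so that a broad face looks squarely to the far side of the trainer where the client sits; do not put it down or let go of it. Leave the clamp tight, the flap open and the carriage where it stood, and do not disturb the other things on the table.

Things in the scene. Friction and masses are not known exactly. Their poses are not given: they have to be found in the camera images.
- trainer: arm trainer fixed to the table: wooden baseboard 280 x 800 mm, 18 mm thick, two steel guide rods 100 mm either side of its middle line, end blocks 64 mm high, a carriage on the rods. Origin on the table under the middle of the baseboard; y axis along the rods, x axis across them to the far side, where the client sits.
- carriage (a joint): slide of the carriage along the rods, m, positive along the trainer's +y; 0 where it stands at the start, free for 60 mm either way. Slides easily (1 to 2 N) while the clamp is loose; clamped, it holds against 15 N or more.
- box_centre (a point): centre of the weight box's mouth, level with its rim, 115 mm above the table; axes as the trainer's. Wooden box in the carriage, 130 (x) x 150 (y) mm outside, walls 5 mm, inner floor 30 mm above the table; carriage plate around it 62 mm above the table. The client's push bar runs along y, 150 mm to +x of this point, up to 125 mm above the table.
- clamp (a joint): angle of the clamp's T-knob, rad, growing clockwise as seen from above: 0 loose, stop at 1.4. Its brake shoe meets the rod at about 0.9 and bites harder beyond; tight is above 1.15. Takes 0.1 N m, near the stop up to 0.2 N m; stays where it is left.
- clamp_grip (a point): centre of the clamp knob's black grip bar (48 long, 14 wide, 24 mm high) on the knob's vertical axis, 101 mm above the table, 160 mm to -y and 100 mm to -x of the box centre. The bar lies along this point's x axis, which is the trainer's x at joint value 0. Under it a stem with a 20 mm collar, and a boss 30 mm across up to 70 mm above the table.
- flap (a joint): angle of the weight box's cover flap, rad: 0 shut, 1.57 upright, stop at 1.92 leaning back. Its stiff hinge holds it wherever it is left; about 2 N at the pull lifts it.
- flap_grip (a point): centre of the flap's pull: round dark steel bar, 14 mm thick, 32 mm long, parallel to the hinge, on a stem 24 mm off the flap's outer face; shut, it is 147 mm above the table, 113 mm to -x of and 32 mm above the hinge line; moves with the flap and can turn between fingers that pinch its two ends. Wooden flap 142 x 156 x 8 mm, free edge 25 mm beyond the pull, 8 mm out past the box's near wall.
- flap_hinge (a point): middle of the flap's hinge line (along the trainer's y) on the far rim of the weight box, 65 mm to +x of the box centre, 116 mm above the table. The flap's free edge moves from the near side (-x) up and over towards +x.
- long_plate_tab (a point): centre of the long weight plate's grip tab, under the flap. Steel, 12 mm thick, 0.45 to 0.7 kg: body 94 long, 55 mm high; tab 40 long, 25 mm high on its top edge. On edge in one of the slots. This point is 67 mm above its foot, 13 mm below its top, 97 mm above the table at the start. x along its length, y normal to its broad face, z up.
- short_plate_tab (a point): the same point and axes of the short weight plate (52 mm long, 0.36 kg) in the other slot. The two slots, 15.5 mm wide, run along the box's x at 32 mm to +y and -y of the box centre, between strips that end 66 mm above the table; above those the box is clear. Which plate stands in which slot varies.
- block_a_mid (a point): wooden pattern block, a 44 mm cube with black painted corners, lying on the arm trainer's baseboard at its right (-y) end; this point is its centre
- block_b_mid (a point): wooden pattern block, 44 mm cube, on the table between the robot and the trainer; this point is its centre
- block_c_mid (a point): wooden pattern block, 44 mm cube, lying on the arm trainer's baseboard at its left (+y) end; this point is its centre
- cone_mid (a point): grey therapy cone standing on the right of the table, 168 mm tall, 76 mm across its foot; this point is on its axis, half-way up
- dumbbell_mid (a point): small dumbbell lying on the left of the table, 150 mm long, 56 mm heads; this point is its centre
- mug_mid (a point): white mug on the right of the table, 80 mm across, 92 mm tall; this point is on its axis, half-way up
- wood_ring_mid (a point): wooden ring lying on the table between the robot and the trainer, 120 mm across, 18 mm thick; this point is its centre

How it is judged:
By the outcome, as a careful person would: the job done as asked, in the order asked, and still so for the second after the job is handed in, while the arm keeps its last pose, push and grip.
It also fails if it takes over 72 s, if anything falls off the work surface, if the arm or the gripper's body presses on something with over 40 N, if the wrist force passes 120 N, or if a joint passes its speed limit or range.

ROBOT

A 7-joint arm with a two-finger parallel gripper is mounted at the origin on the work surface. World frame = base frame: x ahead of the robot, y to its left, z up, the work surface at z = 0. Lengths are in mm, angles in rad, forces in N, time in s.
With the tool pointing down it reaches from about 350 to 900 mm from the base axis. Payload 19.9 kg.
Tool frame: the origin (TCP) lies midway between the tips of the shut fingers; the grasp point (between the pads) lies 19 mm behind it; z points along the fingers, y is the line along which they close (so a half turn about z gives the same grasp; the last joint's range is limited). The gripper opens to 94 mm and grips with 3 to 60 N. Pads are 16 mm wide; open, the fingers measure 119 mm over their backs; the gripper's body (75 mm by 177 mm) begins 78 mm behind the grasp point.
Start: joints at [1.278, 0.417, -0.01, 1.614, 0.005, 1.111, -0.053], TCP at [155.709, -605.268, 165.825] pointing down, gripper open.
Joint ranges: [-2.81, 2.81], [-0.39, 2.02], [-1.27, 1.25], [0.06, 2.57], [-1.19, 4.33], [0.19, 2], [-2.82, 2.82]. Speed limits (rad/s): [1.89, 1.89, 2.39, 2.39, 3.01, 3.01, 3.01].

INTERFACE

Orientations are given as a rotation vector (axis times angle).
In Python, from cell import manip gives the robot as it stands.
- The arm moves only by the tool step_arm, never from a script. Its argument "rows" is a list of rows, each a list of 2 entries, a list of its own where there are three numbers: the shift along the tool's x, y, z in m, then the turn, a rotation vector about the tool's x, y, z in degrees. A call has 1 to 8 rows; each row shifts and turns the commanded pose from where the row before left it, along the tool's axes as they then stand; what a row does not reach is not made up. A row lasts 1/12 s, in which the tool goes at most 41.7 mm and 7.16 degrees, less where a joint would pass 70% of its speed; a pose out of reach is approached as far as the arm can. A call is refused whole if a number of a shift passes 0.0417 or a number of a turn 7.16, either way. A call with a gripper value outside its range is refused whole. "fingers" is the opening, from 0 (shut) to 1 (fully open), set as the call begins (left out, the last holds). The fingers move at their own pace and stop on an object; "squeeze" is the grip in N (left out, the last holds). Time passes only in rows, so rows that do not move let the fingers close. It gives the time, the measured TCP pose, the force, the opening and the grip force at its end, in the units of the state.
- manip.get_obs(): the state, without advancing time (a new reading comes with each control period).
- manip.get_image(name): name is "scene" or "top" or "wrist"; returns a dict with "img" (384x512x3 uint8, red, green, blue), "z_map" (384x512 float32, mm along the optical axis (not along the pixel's ray), 0 where there is no reading), "mtx" (3x3 intrinsics, pixels), "R" (3x3) and "t" (3): a world point X has camera coordinates R X + t. Camera axes: x right, y down, z forward; pixel columns grow to the right and rows downward; lengths in mm; the calibration is good to about 2 mm. The wrist camera is an equidistant fisheye: a pixel r from the principal point sees the ray r / f radians off the axis. A picture is of the moment at which its call begins.
- manip.hand_in(): hands the job in; it is judged then, once.
The state is a dict: "t": time; "joint_positions": joint angles; "qvel": joint speeds; "effort": joint torques, N m; "position": TCP position; "eef_rot": TCP orientation; "contact_force": force on the tool from outside, world axes, zero at the start; "moment": the same for the moment, N m; "opening": opening from 0.0 (shut) to 1.0 (fully open); "grip_force": force on a finger pad.
Only numpy, scipy, OpenCV 4.12 (cv2) and the standard library are available. Lean on these libraries where they do the work, as an engineer would, in place of code of your own. Each camera call takes 0.05 s, during which the arm holds its last target. There are 200 camera calls.

## Working session

There is one attempt and no reset: what is moved stays moved. The work goes in short steps, Python scripts to look and compute and a tool call to move; the robot and the scene stay as the last step left them, time stands still between calls to the robot, and variables do not carry over. Pictures are saved under pics/ and viewed, at most 10 in all, crops included, and the job is handed in when it is done.

Besides the shell and the picture viewer there is one more tool, called after ">>>" as name(argument=value, ...), one argument or row to a line, values as JSON. step_arm: Moves the arm, as the interface text tells. Its arguments: {"type":"object","properties":{"rows":{"type":"array","items":{"type":"array"}},"fingers":{"type":"number"},"squeeze":{"type":"number"}},"required":["rows"]}

```bash
ls; mkdir -p pics; python3 - <<'E'
from cell import manip
import cv2,numpy as np
o=manip.get_obs();print(o)
for n in("scene","top"):
    d=manip.get_image(n);np.savez("pics/%s.npz"%n,**d)
    print(n,d["mtx"].tolist(),(-d["R"].T@d["t"]).round().tolist(),d["R"].round(2).tolist())
    cv2.imwrite("pics/%s0.png"%n,d["img"][:,:,::-1])
E
```

```text
pics
{'t': 0.0, 'joint_positions': array([ 1.27750267,  0.4179836 , -0.01031754,  1.61417733,  0.00467843,
        1.11069347, -0.05300815]), 'qvel': array([-9.99953660e-05,  3.65062233e-04,  2.38185481e-04,  9.09928909e-04,
        2.07223078e-04,  4.10864229e-04, -6.09449246e-04]), 'effort': array([ 1.49123640e-03, -8.51264620e+01,  6.39067311e-01, -4.25995374e+01,
       -4.88815585e-02,  1.87512150e-02, -3.73433670e-05]), 'position': array([ 155.6056812 , -604.87536396,  165.21790929]), 'eef_rot': array([-3.11551959e+00, -3.94325578e-01,  3.47847667e-04]), 'contact_force': array([ 0.32965127, -0.26451904, -0.11125772]), 'moment': array([ 0.03256049, -0.00848882,  0.00736035]), 'grip_force': 0.0, 'opening': 0.9973541647825809}
scene [[397.0239530040213, 0.0, 249.67735261395768], [0.0, 397.0239530040213, 190.46796514231846], [0.0, 0.0, 1.0]] [1287.0, 539.0, 949.0] [[-0.53, 0.85, 0.0], [0.54, 0.34, -0.77], [-0.65, -0.41, -0.64]]
top [[451.72939582170284, 0.0, 259.85319041337027], [0.0, 451.72939582170284, 194.47033347254123], [0.0, 0.0, 1.0]] [258.0, -1.0, 1817.0] [[0.01, -1.0, 0.0], [-0.99, -0.01, -0.11], [0.11, 0.0, -0.99]]
```

View pics/top0.png

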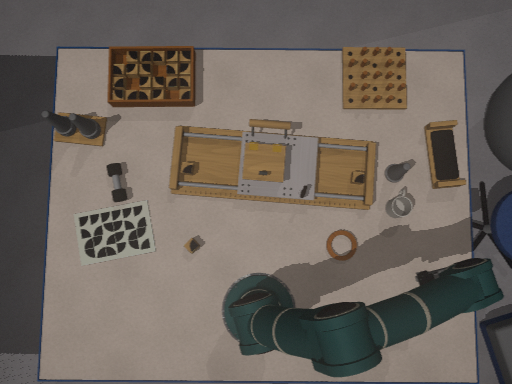

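View pics/scene0.png

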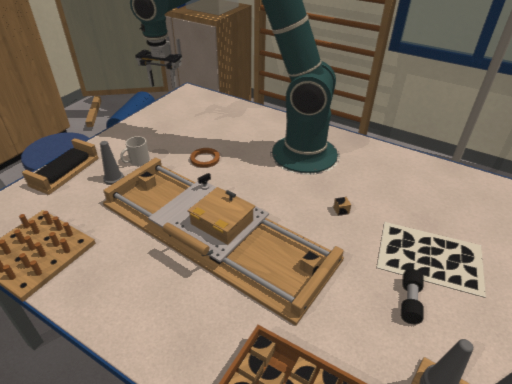

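The top view shows the trainer at u 170–377, v 125–208, with the box at about (265,160), the knob at about (305,190) and the pull at about (264,173). Next I'll measure these.

```bash
cat > h.py <<'E'
import numpy as np,cv2
def rays(d,uv,fish=False):
    uv=np.atleast_2d(np.float64(uv));K=d["mtx"]
    x=(uv-[K[0,2],K[1,2]])/K[0,0]
    if fish:
        r=np.linalg.norm(x,axis=1,keepdims=True)+1e-12
        c=np.hstack([x/r*np.sin(r),np.cos(r)])
    else: c=np.hstack([x,np.ones((len(x),1))])
    return -d["R"].T@d["t"], c@d["R"]
def on_z(d,uv,z,fish=False):
    c,r=rays(d,uv,fish); return c+r*((z-c[2])/r[:,2])[:,None]
def cloud(d,fish=False):
    h,w=d["z_map"].shape;u,v=np.meshgrid(np.arange(w),np.arange(h))
    uv=np.stack([u.ravel(),v.ravel()],1);c,r=rays(d,uv,fish)
    cz=r@d["R"][2]
    return (c+r*(d["z_map"].ravel()/cz)[:,None]).reshape(h,w,3)
def proj(d,X,fish=False):
    c=np.atleast_2d(X)@d["R"].T+d["t"];K=d["mtx"]
    if fish:
        n=np.linalg.norm(c[:,:2],axis=1);return c[:,:2]/n[:,None]*np.arctan2(n,c[:,2])[:,None]*K[0,0]+[K[0,2],K[1,2]]
    return c[:,:2]/c[:,2:]*K[0,0]+[K[0,2],K[1,2]]
E
python3 - <<'E'
from h import *
for n in("top","scene"):
    d=np.load("pics/%s.npz"%n);P=cloud(d);im=d["img"].astype(int)
    inb=(P[...,0]>380)&(P[...,0]<850)&(P[...,1]>-560)&(P[...,1]<420)
    Z=P[...,2]
    for lab,m in (("box top flap",inb&(Z>112)&(Z<132)&(im[...,0]>im[...,2]+40)),("dark high",inb&(Z>85)&(im.max(2)<75)),("endblk",inb&(Z>55)&(Z<72)&(im[...,0]>im[...,2]+40))):
        k,L,s,c=cv2.connectedComponentsWithStats(m.astype(np.uint8))
        for i in range(1,k):
            if s[i,4]>5:
                p=P[L==i];r=cv2.minAreaRect(p[:,:2].astype(np.float32))
                print(n,lab,s[i,4],c[i].round(1),p.mean(0).round(1),np.round(r[0],1),np.round(r[1],1),round(r[2],1))
d=np.load("pics/top.npz")["img"][115:220,160:385,::-1]
cv2.imwrite("pics/topc.png",cv2.resize(d,None,fx=3.5,fy=3.5,interpolation=cv2.INTER_CUBIC))
E
```

```text
top box top flap 270 [269.4 123.8] [716.9 -35.4 122.3] [717.6 -33.9] [155.3  29.4] 85.5
top box top flap 1429 [263.7 161.4] [570.1 -14.2 123.3] [571.2 -13.8] [153.9 146.3] 85.7
top dark high 105 [399.5 169.7] [ 541.6 -530.2  122.1] [ 541.5 -530. ] [41.1 25.3] 27.8
top dark high 26 [263.2 172.4] [523.4 -12.3 151.8] [524.2 -12.1] [16.2 24.4] 7.6
top dark high 41 [303.3 191.4] [ 457.5 -165.4  111.4] [ 457.6 -165.8] [14.5 46.3] 62.9
top endblk 16 [190.9  98.4] [833.2 276.9  68.5] [834.  278.3] [24.1 12.1] 1.1
top endblk 18 [157.9  99.7] [828.  409.4  64.7] [827.6 410. ] [23.  17.1] 21.9
top endblk 53 [171.6  99.8] [827.4 354.1  66.8] [830.9 355.9] [22.9 86.2] 0.4
top endblk 13 [364.2  97.5] [ 842.  -414.7   66. ] [ 840.1 -415.6] [18.1 13.5] 89.9
top endblk 12 [376.8  97.6] [ 842.3 -464.9   65.4] [ 843.8 -465.4] [ 9.4 14.6] 5.8
top endblk 16 [389.5  97.6] [ 842.4 -515.5   66.5] [ 842.3 -517.5] [13.6 19.4] 5.0
top endblk 12 [185.3 100. ] [826.6 299.2  67.7] [826.6 298.9] [ 9.8 18.9] 1.5
top endblk 435 [175.3 157.5] [594.9 333.9  63.5] [597.3 333.8] [ 30.  248.8] 85.8
top endblk 445 [369.8 
[... 730 characters left out ...]
3.5 -408.9] [ 89.9 250.4] 82.9
scene endblk 28 [ 46.4 213.7] [ 844.3 -515.7   65.6] [ 843.3 -517.5] [25.  11.8] 77.6
scene endblk 23 [ 56.3 219.7] [ 844.8 -465.3   65.3] [ 843.5 -467.4] [20.1 13. ] 89.8
scene endblk 43 [239.6 231.1] [578.1  57.9  68.4] [576.9  57.5] [  3.3 126. ] 85.8
scene endblk 24 [ 66.8 225.5] [ 844.5 -415.1   65.7] [ 844.8 -418.7] [11.2 20.7] 11.3
scene endblk 836 [316.7 278.1] [608.9 332.9  63.6] [597.7 332.4] [ 30.9 250.8] 85.7
scene endblk 128 [310.6 261.3] [565.  292.3  61.4] [556.2 287.6] [44.8 46.1] 80.9
scene endblk 402 [282.1 341.5] [828.2 341.6  66.5] [832.  344.4] [ 27.5 151. ] 2.3
scene endblk 8 [302.4 361.2] [840.7 403.2  55.9] [840.3 402.8] [12.4  5.8] 15.5
```

View pics/topc.png

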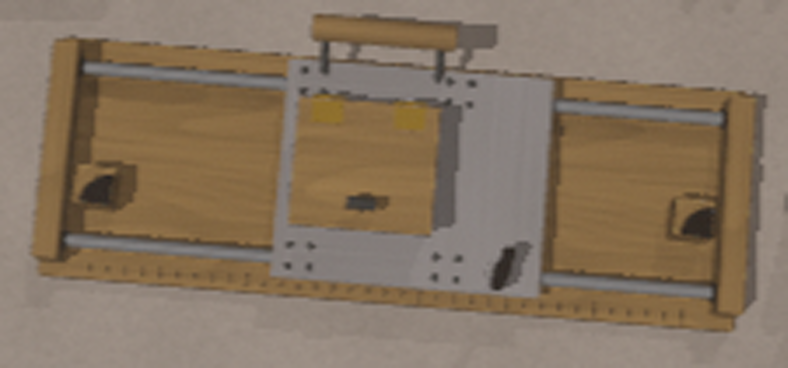

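The top crop shows the T-knob at crop (508,268), already turned about 25° clockwise, the pull at crop (366,202), and the hinges on the far side.

From these: trainer yaw ≈ -4.4°, box centre ≈ (573,-14), knob ≈ (460.5,-165.5), pull ≈ (525,-10.5). I'll go above the knob.

>>> step_arm(
  rows=[
    [[0.0252, -0.0218, -0.006], [0, 0, 0]],
    [[0.0252, -0.0218, -0.006], [0, 0, 0]],
    [[0.0252, -0.0218, -0.006], [0, 0, 0]],
    [[0.0252, -0.0218, -0.006], [0, 0, 0]],
    [[0.0252, -0.0218, -0.006], [0, 0, 0]],
    [[0.0252, -0.0218, -0.006], [0, 0, 0]],
    [[0.0252, -0.0218, -0.006], [0, 0, 0]],
    [[0.0252, -0.0218, -0.006], [0, 0, 0]],
  ],
)

```text
t: 0.77
position: [308.0, -384.5, 214.0]
eef_rot: [-3.117, -0.394, 0.0]
contact_force: [-0.2, -1.4, -1.0]
opening: 1.001
grip_force: 0.0
```

>>> step_arm(
  rows=[
    [[0.0252, -0.0218, -0.006], [0, 0, 0]],
    [[0.0252, -0.0218, -0.006], [0, 0, 0]],
    [[0.0252, -0.0218, -0.006], [0, 0, 0]],
    [[0.0252, -0.0218, -0.006], [0, 0, 0]],
    [[0.0252, -0.0218, -0.006], [0, 0, 0]],
    [[0.0252, -0.0218, -0.006], [0, 0, 0]],
    [[0.0252, -0.0218, -0.006], [0, 0, 0]],
    [[0.0252, -0.0218, -0.006], [0, 0, 0]],
  ],
)

```text
t: 1.43
position: [459.8, -165.5, 262.1]
eef_rot: [-3.117, -0.394, 0.0]
contact_force: [0.3, -0.2, 0.2]
opening: 0.999
grip_force: 0.0
```

>>> step_arm(
  rows=[
    [[0, 0, 0], [0, 0, -6.8]],
    [[0, 0, 0], [0, 0, -6.8]],
    [[0, 0, 0], [0, 0, -6.8]],
    [[0, 0, 0], [0, 0, -6.8]],
    [[0, 0, 0], [0, 0, -6.8]],
    [[0, 0, 0], [0, 0, -6.8]],
    [[0, 0, 0], [0, 0, -6.8]],
    [[0, 0, 0], [0, 0, -6.8]],
  ],
)

```text
t: 2.1
position: [459.1, -166.9, 261.6]
eef_rot: [-2.586, -1.783, 0.0]
contact_force: [-0.3, 0.4, -1.3]
opening: 1.001
grip_force: 0.0
```

>>> step_arm(
  rows=[
    [[0, 0, 0], [0, 0, -6.8]],
    [[0, 0, 0], [0, 0, -6.8]],
    [[0, 0, 0], [0, 0, -6.8]],
    [[0, 0, 0], [0, 0, -6.8]],
    [[0, 0, 0], [0, 0, -6.8]],
    [[0, 0, 0], [0, 0, -6.8]],
    [[0, 0, 0], [0, 0, -6.8]],
    [[0, 0, 0], [0, 0, -6.8]],
  ],
)

```text
t: 2.77
position: [459.1, -167.0, 261.6]
eef_rot: [-1.485, -2.768, 0.0]
contact_force: [0.9, 0.6, -0.3]
opening: 1.001
grip_force: 0.0
```

>>> step_arm(
  rows=[
    [[0, 0, 0], [0, 0, -6.8]],
    [[0, 0, 0], [0, 0, -6.8]],
    [[0, 0, 0], [0, 0, -6.8]],
    [[0, 0, 0], [0, 0, -6.4]],
    [[0, 0, 0], [0, 0, 0]],
    [[0, 0, 0], [0, 0, 0]],
  ],
  fingers=0.5,
)

```text
t: 3.27
position: [459.1, -167.1, 261.7]
eef_rot: [-0.818, -3.033, -0.0]
contact_force: [-0.4, 0.8, 0.1]
opening: 0.611
grip_force: 0.0
```

```bash
python3 - <<'E'
from cell import manip
from h import *
from scipy.spatial.transform import Rotation as Ro
d=manip.get_image("wrist");np.savez("pics/w1.npz",**d);o=manip.get_obs()
print(o["t"],o["position"],Ro.from_rotvec(o["eef_rot"]).as_matrix().round(3).tolist(),o["joint_positions"].round(2),d["mtx"].tolist(),(-d["R"].T@d["t"]).round())
P=cloud(d,True);im=d["img"].astype(int)
m=(np.hypot(P[...,0]-460,P[...,1]+166)<50)&(P[...,2]>106)&(P[...,2]<122)
print(m.sum());p=P[m];print(p.mean(0),cv2.minAreaRect(p[:,:2].astype(np.float32)))
cv2.imwrite("pics/w1.png",d["img"][:,:,::-1])
E
```

```text
3.3167 [ 459.16842424 -167.0110113   261.70114278] [[-0.864, 0.503, -0.0], [0.503, 0.864, 0.0], [0.0, 0.0, -1.0]] [ 0.79  0.11 -0.54  1.8   0.06  1.24  1.27] [[297.3186396354542, 0.0, 257.3776780481621], [0.0, 297.3186396354542, 192.1628609113375], [0.0, 0.0, 1.0]] [ 395. -130.  478.]
395
[ 457.90209666 -168.05388814  110.14452762] ((458.58428955078125, -168.45603942871094), (13.920427322387695, 47.66493606567383), 70.25526428222656)
```

View pics/w1.png

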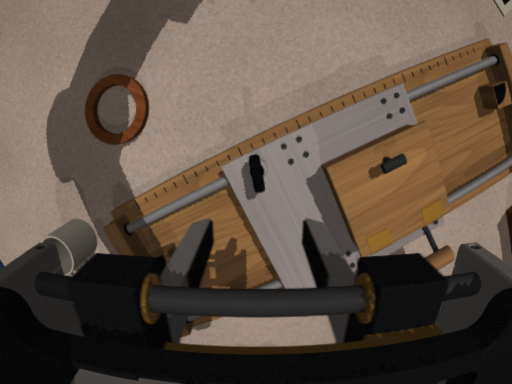

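The wrist view shows the knob bar at (257,174), the pull at (394,163) and the ring at (117,108). The bar measures 13.9 × 47.7 mm at (458.6,-168.5) and yaw -19.7°, so it fits. I'll align and go down.

>>> step_arm(
  rows=[
    [[0, 0, 0.022], [0, 0, -5.2]],
    [[0, 0, 0.022], [0, 0, -5.2]],
    [[0, 0, 0.022], [0, 0, 0]],
    [[0, 0, 0.022], [0, 0, 0]],
    [[0, 0, 0.022], [0, 0, 0]],
    [[0, 0, 0.022], [0, 0, 0]],
    [[0, 0, 0.022], [0, 0, 0]],
    [[0, 0, 0.0225], [0, 0, 0]],
  ],
)

```text
t: 3.98
position: [459.3, -167.0, 84.4]
eef_rot: [0.54, 3.095, 0.0]
contact_force: [0.5, 0.1, 1.0]
opening: 0.498
grip_force: 0.0
```

>>> step_arm(
  rows=[
    [[0, 0, 0], [0, 0, 0]],
    [[0, 0, 0], [0, 0, 0]],
    [[0, 0, 0], [0, 0, 0]],
    [[0, 0, 0], [0, 0, 0]],
    [[0, 0, 0], [0, 0, 0]],
    [[0, 0, 0], [0, 0, 0]],
    [[0, 0, 0], [0, 0, 0]],
  ],
  fingers=0.05,
  squeeze=20,
)

```text
t: 4.57
position: [459.5, -167.2, 85.9]
eef_rot: [0.534, 3.095, -0.0]
contact_force: [-0.5, -1.0, 0.5]
opening: 0.06
grip_force: 0.0
```

```bash
python3 - <<'E'
from cell import manip
from h import *
d=manip.get_image("wrist");np.savez("pics/w2.npz",**d);o=manip.get_obs()
print(o["t"],o["position"],o["opening"],o["grip_force"],o["contact_force"])
cv2.imwrite("pics/w2.png",d["img"][:,:,::-1])
E
```

```text
4.6167 [ 459.45071687 -167.16038054   85.71970989] 0.0539237862313784 0.0 [ 0.38388013 -0.04443395 -0.4009543 ]
```

View pics/w2.png

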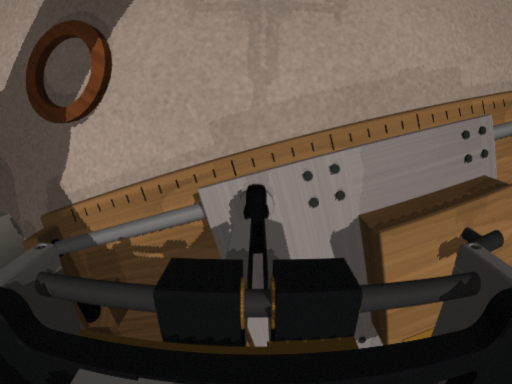

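```bash
python3 - <<'E'
from h import *
for n,T in(("w1",[459.17,-167,261.7]),("w2",[459.45,-167.2,85.7])):
    d=np.load("pics/%s.npz"%n)
    print(n,(-d["R"].T@d["t"]).round(),"axis",d["R"][2].round(2))
    T=np.array(T)
    print("tcp",proj(d,T,True).round(),"gp",proj(d,T+[0,0,19],True).round(),"knobtop",proj(d,[459,-168,113],True).round(),proj(d,[459+22,-168-8,113],True).round(),proj(d,[459-22,-168+8,113],True).round())
    P=cloud(d,True);Z=P[...,2]
    if n=="w2":
        for v in range(185,320,8):print(v,P[v,257].round(),d["img"][v,257],d["z_map"][v,257])
E
```

```text
w1 [ 395. -130.  478.] axis [ 0.22 -0.13 -0.97]
tcp [[258. 213.]] gp [[258. 222.]] knobtop [[257. 175.]] [[260. 193.]] [[254. 157.]]
w2 [ 390. -143.  302.] axis [ 0.24 -0.09 -0.97]
tcp [[258. 213.]] gp [[258. 222.]] knobtop [[256. 226.]] [[256. 256.]] [[257. 193.]]
185 [ 436. -160.   94.] [12 11 11] 213.88908
193 [ 438. -160.  110.] [9 7 7] 199.39209
201 [ 443. -162.  111.] [10 10  9] 199.85446
209 [ 448. -164.  111.] [9 7 8] 200.92621
217 [ 453. -166.  112.] [8 7 7] 201.36363
225 [ 459. -168.  111.] [3 3 4] 203.68027
233 [ 465. -170.  110.] [4 3 4] 206.12094
241 [ 471. -172.  111.] [6 7 7] 206.64922
249 [ 477. -174.  111.] [3 2 3] 208.65982
257 [ 508. -185.   60.] [71 66 64] 266.73383
265 [ 515. -188.   60.] [70 64 62] 268.49213
273 [ 524. -191.   60.] [67 63 60] 271.03247
281 [ 532. -194.   60.] [71 66 63] 272.79327
289 [ 433. -158.  233.] [29 27 25] 79.03799
297 [ 434. -158.  236.] [39 37 36] 76.63011
305 [ 435. -159.  238.] [47 45 45] 75.008484
313 [ 437. -160.  238.] [36 36 34] 75.032585
```

```bash
python3 - <<'E'
from h import *
d=np.load("pics/w2.npz");im=d["img"][165:315,157:357,::-1]
im=np.clip(im.astype(float)*2.5,0,255).astype(np.uint8)
cv2.imwrite("pics/w2c.png",cv2.resize(im,None,fx=4,fy=4,interpolation=cv2.INTER_CUBIC))
P=cloud(d,True)
for v in(200,230,240,250,260):print(v,[(u,int(P[v,u,2]),d["img"][v,u].max()) for u in range(236,282,3)])
E
```

```text
200 [(236, 59, np.uint8(71)), (239, 58, np.uint8(69)), (242, 67, np.uint8(70)), (245, 67, np.uint8(62)), (248, 109, np.uint8(6)), (251, 110, np.uint8(8)), (254, 110, np.uint8(7)), (257, 111, np.uint8(12)), (260, 111, np.uint8(11)), (263, 110, np.uint8(7)), (266, 106, np.uint8(75)), (269, 67, np.uint8(135)), (272, 67, np.uint8(122)), (275, 60, np.uint8(137)), (278, 59, np.uint8(135)), (281, 60, np.uint8(131))]
230 [(236, 144, np.uint8(71)), (239, 143, np.uint8(72)), (242, 144, np.uint8(73)), (245, 144, np.uint8(74)), (248, 144, np.uint8(73)), (251, 140, np.uint8(12)), (254, 111, np.uint8(6)), (257, 110, np.uint8(6)), (260, 111, np.uint8(6)), (263, 140, np.uint8(8)), (266, 144, np.uint8(70)), (269, 143, np.uint8(72)), (272, 145, np.uint8(73)), (275, 144, np.uint8(74)), (278, 144, np.uint8(74)), (281, 143, np.uint8(72))]
240 [(236, 158, np.uint8(73)), (239, 158, np.uint8(74)), (242, 159, np.uint8(73)), (245, 158, np.uint8(74)), (248, 158, np.uint8(70)), (251, 155, np.uint8(8)), (254, 110, np.uint8(5)), (257, 110, np.uint8(7)), (260, 109, np.uint8(4)), (263, 154, np.uint8(8)), (266, 158,
[... 278 characters left out ...]
), (251, 168, np.uint8(5)), (254, 111, np.uint8(8)), (257, 111, np.uint8(4)), (260, 110, np.uint8(3)), (263, 159, np.uint8(5)), (266, 167, np.uint8(26)), (269, 170, np.uint8(50)), (272, 170, np.uint8(54)), (275, 169, np.uint8(72)), (278, 170, np.uint8(74)), (281, 169, np.uint8(73))]
260 [(236, 226, np.uint8(12)), (239, 226, np.uint8(13)), (242, 225, np.uint8(23)), (245, 181, np.uint8(50)), (248, 179, np.uint8(26)), (251, 179, np.uint8(7)), (254, 58, np.uint8(68)), (257, 60, np.uint8(71)), (260, 59, np.uint8(71)), (263, 161, np.uint8(16)), (266, 178, np.uint8(15)), (269, 181, np.uint8(50)), (272, 181, np.uint8(41)), (275, 226, np.uint8(12)), (278, 227, np.uint8(13)), (281, 226, np.uint8(16))]
```

View pics/w2c.png

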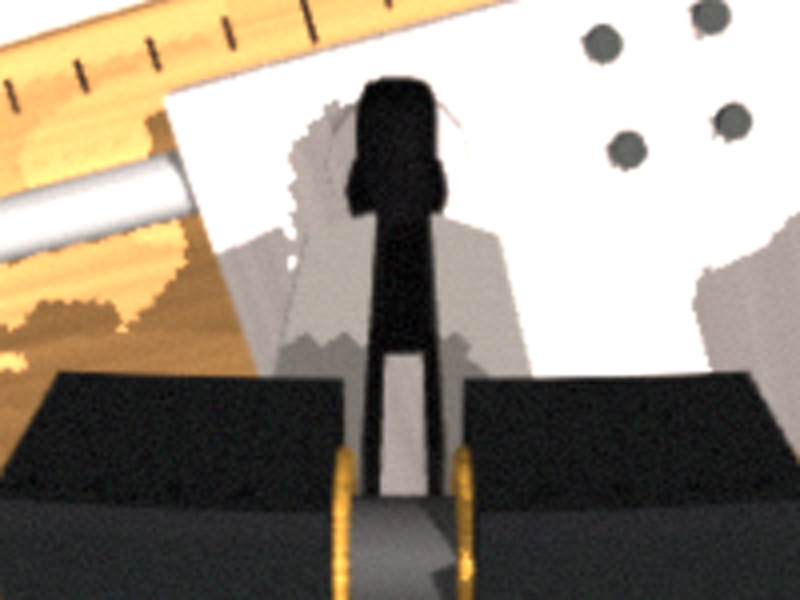

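The crop shows the bar end at (400,100) between the fingertips. The reading says no contact, so I'll close fully and read the grip.

>>> step_arm(
  rows=[
    [[0, 0, 0], [0, 0, 0]],
    [[0, 0, 0], [0, 0, 0]],
    [[0, 0, 0], [0, 0, 0]],
    [[0, 0, 0], [0, 0, 0]],
  ],
  fingers=0,
  squeeze=45,
)

```text
t: 4.95
position: [459.2, -167.0, 85.3]
eef_rot: [-0.534, -3.096, -0.0]
contact_force: [-0.3, -0.5, -0.1]
opening: 0.003
grip_force: 0.0
```

```bash
python3 - <<'E'
from cell import manip
from h import *
d=manip.get_image("wrist");np.savez("pics/w3.npz",**d)
print(manip.get_obs()["opening"],manip.get_obs()["grip_force"])
im=d["img"][165:315,157:357,::-1]
im=np.clip(im.astype(float)*2.5,0,255).astype(np.uint8)
a=cv2.resize(im,None,fx=4,fy=4,interpolation=cv2.INTER_CUBIC)
s=manip.get_image("scene");np.savez("pics/s3.npz",**s)
b=cv2.resize(s["img"][110:230,140:300,::-1],(400,300),interpolation=cv2.INTER_CUBIC)
cv2.imwrite("pics/w3c.png",np.hstack([cv2.resize(a,(400,300)),b]))
P=cloud(d,True)
for v in(200,207,214,222,230,240,250):print(v,[(u,int(P[v,u,2]),int(d["img"][v,u].max())) for u in range(239,279,3)])
E
```

```text
0.004913657260916127 0.0
200 [(239, 61, 66), (242, 67, 70), (245, 67, 62), (248, 109, 6), (251, 111, 8), (254, 110, 12), (257, 111, 10), (260, 111, 11), (263, 110, 6), (266, 68, 76), (269, 68, 135), (272, 67, 114), (275, 60, 136), (278, 58, 131)]
207 [(239, 67, 72), (242, 67, 70), (245, 86, 14), (248, 110, 5), (251, 110, 7), (254, 301, 8), (257, 110, 6), (260, 111, 12), (263, 110, 6), (266, 86, 16), (269, 68, 130), (272, 67, 130), (275, 60, 134), (278, 59, 136)]
214 [(239, 59, 70), (242, 67, 66), (245, 87, 5), (248, 110, 9), (251, 110, 9), (254, 110, 8), (257, 110, 8), (260, 111, 9), (263, 108, 10), (266, 86, 6), (269, 68, 106), (272, 59, 125), (275, 60, 134), (278, 61, 135)]
222 [(239, 59, 71), (242, 130, 70), (245, 128, 72), (248, 129, 72), (251, 128, 72), (254, 129, 65), (257, 126, 5), (260, 125, 36), (263, 128, 72), (266, 129, 72), (269, 129, 73), (272, 128, 83), (275, 58, 113), (278, 58, 133)]
230 [(239, 144, 73), (242, 144, 72), (245, 142, 72), (248, 144, 73), (251, 143, 71), (254, 144, 65), (257, 140, 6), (260, 140, 30), (263, 144, 72), (266, 144, 72), (269, 143, 73), (272, 143, 73), (275, 145, 73), (278, 143, 82)]
240 [(239, 158, 72), (242, 157, 72), (245, 157, 72), (248, 157, 71), (251, 157, 73), (254, 157, 50), (257, 154, 7), (260, 154, 23), (263, 156, 72), (266, 157, 73), (269, 156, 73), (272, 157, 73), (275, 157, 73), (278, 158, 72)]
250 [(239, 168, 54), (242, 169, 50), (245, 170, 50), (248, 169, 51), (251, 170, 53), (254, 166, 26), (257, 166, 6), (260, 166, 10), (263, 169, 49), (266, 169, 50), (269, 170, 70), (272, 169, 72), (275, 170, 72), (278, 169, 74)]
```

View pics/w3c.png

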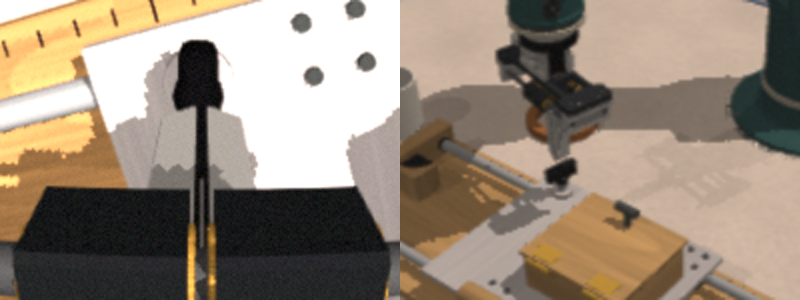

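```bash
python3 - <<'E'
from cell import manip
from h import *
o=manip.get_obs();print(o["position"],o["joint_positions"],o["contact_force"])
for n,f in(("s3",0),("w3",1)):
    d=np.load("pics/%s.npz"%n);P=cloud(d,f)
    m=(np.hypot(P[...,0]-459,P[...,1]+167)<60)&(P[...,2]>80)&(P[...,2]<210)
    vs,us=np.where(m);q=P[m]
    for z in range(80,210,6):
        k=(q[:,2]>=z)&(q[:,2]<z+6)
        if k.any():print(n,z,k.sum(),q[k].min(0).round(),q[k].max(0).round(),us[k].mean().round(),vs[k].mean().round(),d["img"][vs[k],us[k]].mean(0).round())
E
```

```text
[ 459.27519695 -166.99549051   85.31869779] [ 0.74113577  0.32005093 -0.5306025   2.00794774  0.21043497  0.8663498
  1.3247428 ] [-1.08308721e-03  1.10507703e+00 -7.58783977e-01]
s3 80 4 [ 461. -171.   81.] [ 468. -158.   85.] 204.0 183.0 [60. 56. 54.]
s3 86 13 [ 438. -174.   87.] [ 480. -157.   92.] 204.0 182.0 [54. 49. 47.]
s3 92 12 [ 446. -176.   93.] [ 482. -156.   98.] 204.0 180.0 [41. 38. 36.]
s3 98 17 [ 438. -176.   98.] [ 485. -155.  104.] 204.0 179.0 [37. 34. 32.]
s3 104 20 [ 442. -176.  104.] [ 483. -153.  110.] 204.0 178.0 [33. 31. 29.]
s3 110 35 [ 440. -180.  110.] [ 485. -155.  115.] 203.0 176.0 [54. 49. 45.]
s3 128 6 [ 453. -170.  129.] [ 471. -156.  134.] 203.0 173.0 [128. 116. 106.]
s3 134 14 [ 453. -181.  134.] [ 471. -154.  140.] 203.0 171.0 [119. 110. 101.]
s3 140 12 [ 456. -180.  140.] [ 474. -152.  146.] 203.0 170.0 [108. 101.  94.]
s3 146 10 [ 458. -181.  147.] [ 472. -151.  151.] 203.0 168.0 [101.  94.  87.]
s3 152 16 [ 458. -179.  152.] [ 474. -150.  158.] 203.0 167.0 [92. 87. 81.]
s3 158 10 [ 456. -178.  158.] [ 473. -151.  163.] 203.0 166.0 [90. 84. 78.]
s3
[... 1343 characters left out ...]
. 61. 58.]
w3 146 189 [ 446. -176.  146.] [ 455. -152.  152.] 258.0 234.0 [64. 61. 58.]
w3 152 206 [ 446. -176.  152.] [ 455. -152.  158.] 257.0 238.0 [63. 60. 57.]
w3 158 233 [ 446. -176.  158.] [ 455. -152.  164.] 258.0 243.0 [64. 60. 57.]
w3 164 279 [ 446. -176.  164.] [ 455. -152.  170.] 257.0 248.0 [56. 53. 51.]
w3 170 286 [ 446. -176.  170.] [ 455. -153.  176.] 257.0 254.0 [51. 49. 46.]
w3 176 213 [ 446. -176.  176.] [ 464. -153.  182.] 257.0 262.0 [42. 39. 38.]
w3 182 76 [ 449. -169.  182.] [ 464. -161.  188.] 257.0 268.0 [26. 24. 23.]
w3 188 103 [ 449. -168.  188.] [ 458. -162.  194.] 258.0 277.0 [21. 19. 17.]
w3 194 4 [ 449. -166.  194.] [ 451. -162.  195.] 258.0 275.0 [40. 37. 34.]
```

```bash
python3 - <<'E'
from h import *
d=np.load("pics/w1.npz");P=cloud(d,1);T=np.array([459.17,-167.,261.7])
m=(np.hypot(P[...,0]-459,P[...,1]+167)<70)&(P[...,2]>200)&(P[...,2]<420)
q=P[m];h=np.histogram(q[:,2],np.arange(230,420,5));print("w1",list(zip(h[1].astype(int),h[0])))
for n,k in(("w2",85.7),("w3",85.3)):
    d=np.load("pics/%s.npz"%n);P=cloud(d,1)
    m=(np.hypot(P[...,0]-459,P[...,1]+167)<70)&(P[...,2]>115)&(P[...,2]<250)
    h=np.histogram(P[m][:,2],np.arange(113,250,3));print(n,list(zip(h[1].astype(int),h[0])))
E
```

```text
w1 [(np.int64(230), np.int64(0)), (np.int64(235), np.int64(0)), (np.int64(240), np.int64(0)), (np.int64(245), np.int64(0)), (np.int64(250), np.int64(0)), (np.int64(255), np.int64(0)), (np.int64(260), np.int64(0)), (np.int64(265), np.int64(0)), (np.int64(270), np.int64(0)), (np.int64(275), np.int64(0)), (np.int64(280), np.int64(0)), (np.int64(285), np.int64(0)), (np.int64(290), np.int64(0)), (np.int64(295), np.int64(17)), (np.int64(300), np.int64(115)), (np.int64(305), np.int64(164)), (np.int64(310), np.int64(193)), (np.int64(315), np.int64(205)), (np.int64(320), np.int64(225)), (np.int64(325), np.int64(244)), (np.int64(330), np.int64(244)), (np.int64(335), np.int64(260)), (np.int64(340), np.int64(327)), (np.int64(345), np.int64(327)), (np.int64(350), np.int64(357)), (np.int64(355), np.int64(390)), (np.int64(360), np.int64(387)), (np.int64(365), np.int64(464)), (np.int64(370), np.int64(361)), (np.int64(375), np.int64(321)), (np.int64(380), np.int64(124)), (np.int64(385), np.int64(159)), (np.int64(390), np.int64(238)), (np.int64(395), np.int64(293)), (np.int64(400), np.int64(1214)), (n
[... 2190 characters left out ...]
p.int64(82)), (np.int64(182), np.int64(40)), (np.int64(185), np.int64(36)), (np.int64(188), np.int64(33)), (np.int64(191), np.int64(70)), (np.int64(194), np.int64(4)), (np.int64(197), np.int64(0)), (np.int64(200), np.int64(0)), (np.int64(203), np.int64(0)), (np.int64(206), np.int64(0)), (np.int64(209), np.int64(0)), (np.int64(212), np.int64(0)), (np.int64(215), np.int64(0)), (np.int64(218), np.int64(0)), (np.int64(221), np.int64(12)), (np.int64(224), np.int64(470)), (np.int64(227), np.int64(738)), (np.int64(230), np.int64(1043)), (np.int64(233), np.int64(2522)), (np.int64(236), np.int64(5207)), (np.int64(239), np.int64(1422)), (np.int64(242), np.int64(8732)), (np.int64(245), np.int64(1882))]
```

Both cameras agree that the real fingertips sit about 37 mm short of the reported TCP: tip at z≈122 against 85 reported. The offset is the same in w1, so from here on I plan with tip = reported z + 37. I'll open, go down 38 mm more and close.

>>> step_arm(
  rows=[
    [[0, 0, 0], [0, 0, 0]],
    [[0, 0, 0], [0, 0, 0]],
    [[0, 0, 0], [0, 0, 0]],
    [[0, 0, 0], [0, 0, 0]],
    [[0, 0, 0], [0, 0, 0]],
    [[0, 0, 0], [0, 0, 0]],
    [[0, 0, 0], [0, 0, 0]],
    [[0, 0, 0], [0, 0, 0]],
  ],
  fingers=0.5,
  squeeze=20,
)

```text
t: 5.72
position: [459.3, -167.0, 85.3]
eef_rot: [-0.534, -3.096, -0.0]
contact_force: [-0.1, 0.4, -0.1]
opening: 0.495
grip_force: 0.0
```

>>> step_arm(
  rows=[
    [[0, 0, 0.01], [0, 0, 0]],
    [[0, 0, 0.01], [0, 0, 0]],
    [[0, 0, 0.01], [0, 0, 0]],
    [[0, 0, 0.008], [0, 0, 0]],
    [[0, 0, 0], [0, 0, 0]],
  ],
)

```text
t: 6.13
position: [458.2, -166.5, 45.2]
eef_rot: [-0.533, -3.093, -0.002]
contact_force: [-0.7, 0.3, 0.7]
opening: 0.502
grip_force: 0.0
```

>>> step_arm(
  rows=[
    [[0, 0, 0], [0, 0, 0]],
    [[0, 0, 0], [0, 0, 0]],
    [[0, 0, 0], [0, 0, 0]],
    [[0, 0, 0], [0, 0, 0]],
    [[0, 0, 0], [0, 0, 0]],
    [[0, 0, 0], [0, 0, 0]],
    [[0, 0, 0], [0, 0, 0]],
  ],
  fingers=0,
)

```text
t: 6.72
position: [459.3, -167.1, 47.6]
eef_rot: [0.534, 3.096, -0.0]
contact_force: [-2.5, -0.2, 4.6]
opening: 0.193
grip_force: 20.0
```

>>> step_arm(
  rows=[
    [[0, 0, 0], [0, 0, 0]],
    [[0, 0, 0], [0, 0, 0]],
    [[0, 0, 0], [0, 0, 4]],
    [[0, 0, 0], [0, 0, 4]],
    [[0, 0, 0], [0, 0, 4]],
    [[0, 0, 0], [0, 0, 4]],
    [[0, 0, 0], [0, 0, 4]],
    [[0, 0, 0], [0, 0, 4]],
  ],
  squeeze=50,
)

```text
t: 7.38
position: [459.2, -167.1, 47.5]
eef_rot: [-1.171, -2.915, 0.0]
contact_force: [-2.9, -0.2, 5.8]
opening: 0.17
grip_force: 50.0
```

>>> step_arm(
  rows=[
    [[0, 0, 0], [0, 0, 4]],
    [[0, 0, 0], [0, 0, 4]],
    [[0, 0, 0], [0, 0, 4]],
    [[0, 0, 0], [0, 0, 4]],
    [[0, 0, 0], [0, 0, 4]],
    [[0, 0, 0], [0, 0, 4]],
    [[0, 0, 0], [0, 0, 4]],
    [[0, 0, 0], [0, 0, 4]],
  ],
)

```text
t: 8.05
position: [459.1, -167.2, 47.6]
eef_rot: [-1.929, -2.479, 0.001]
contact_force: [-4.8, -1.5, 7.9]
opening: 0.168
grip_force: 50.0
```

```bash
cat > k.py <<'E'
from cell import manip
from h import *
import sys
d=manip.get_image("top");P=cloud(d);o=manip.get_obs()
print(o["t"],o["position"].round(1),o["opening"],o["grip_force"],o["contact_force"].round(2),o["moment"].round(3),o["joint_positions"].round(2))
from scipy.spatial.transform import Rotation as Ro
R=Ro.from_rotvec(o["eef_rot"]).as_matrix();print("yaw",np.degrees(np.arctan2(R[1,0],R[0,0])),R[:,2].round(3))
E
python3 k.py
```

```text
8.1 [ 459.1 -167.3   47.5] 0.1752580670552336 50.002494156360626 [-4.89 -1.83  5.87] [-0.364  0.983  0.139] [ 0.54  0.35 -0.3   2.04  0.15  0.77  0.4 ]
yaw 103.8924104624558 [-0. -0. -1.]
```

>>> step_arm(
  rows=[
    [[0, 0, 0], [0, 0, 3]],
    [[0, 0, 0], [0, 0, 2.5]],
    [[0, 0, 0], [0, 0, 0]],
    [[0, 0, 0], [0, 0, 0]],
  ],
)

```text
t: 8.43
position: [459.0, -167.2, 47.5]
eef_rot: [-2.042, -2.387, 0.001]
contact_force: [-5.0, -0.4, 7.5]
opening: 0.173
grip_force: 50.0
```

```bash
python3 k.py
```

```text
8.4833 [ 459.  -167.2   47.6] 0.17376117555547302 50.00352971255779 [-5.15 -0.94  7.93] [-0.319  1.084  0.093] [ 0.53  0.35 -0.28  2.04  0.14  0.77  0.32]
yaw 98.9270455352037 [-0. -0. -1.]
```

>>> step_arm(
  rows=[
    [[0, 0, 0], [0, 0, 0]],
    [[0, 0, 0], [0, 0, 0]],
    [[0, 0, 0], [0, 0, 0]],
    [[0, 0, 0], [0, 0, 0]],
    [[0, 0, 0], [0, 0, 0]],
    [[0, 0, 0], [0, 0, 0]],
  ],
  fingers=0.55,
  squeeze=20,
)

```text
t: 8.98
position: [459.3, -167.0, 47.3]
eef_rot: [-2.042, -2.388, -0.0]
contact_force: [-0.1, -0.2, -0.1]
opening: 0.537
grip_force: 0.0
```

>>> step_arm(
  rows=[
    [[0, 0, -0.025], [0, 0, 0]],
    [[0, 0, -0.025], [0, 0, 0]],
    [[0, 0, -0.025], [0, 0, 0]],
    [[0, 0, -0.025], [0, 0, 0]],
    [[0, 0, -0.025], [0, 0, 0]],
    [[0, 0, -0.025], [0, 0, 0]],
    [[0, 0, 0], [0, 0, 0]],
    [[0, 0, 0], [0, 0, 0]],
  ],
)

```text
t: 9.65
position: [459.9, -167.2, 198.3]
eef_rot: [2.041, 2.386, 0.001]
contact_force: [0.4, -0.6, -0.4]
opening: 0.545
grip_force: 0.0
```

```bash
cat >> k.py <<'E'
d=manip.get_image("wrist");P=cloud(d,True);im=d["img"].astype(int)
m=(np.hypot(P[...,0]-459,P[...,1]+168)<50)&(P[...,2]>104)&(P[...,2]<118)
if m.sum()>20:
    p=P[m];print("knob",m.sum(),p.mean(0),cv2.minAreaRect(p[:,:2].astype(np.float32)))
for lab,m in (("pull",(im.max(2)<60)&(P[...,2]>139)&(P[...,2]<158)),("flap",(P[...,2]>114)&(P[...,2]<128)&(im[...,0]>im[...,2]+25))):
    m&=(np.hypot(P[...,0]-560,P[...,1]+14)<170)
    k,L,s,c=cv2.connectedComponentsWithStats(m.astype(np.uint8))
    for i in range(1,k):
        if s[i,4]>40:
            p=P[L==i];print(lab,s[i,4],c[i].round(),p.mean(0).round(1),cv2.minAreaRect(p[:,:2].astype(np.float32)))
E
python3 k.py
```

```text
9.7 [ 459.2 -167.   197.2] 0.5486546980328847 0.0 [-0.39  0.56 -1.14] [-0.075 -0.087  0.012] [ 0.56  0.15 -0.31  1.9   0.05  1.1   0.39]
yaw 98.92661629862592 [ 0. -0. -1.]
knob 571 [ 458.64107936 -166.20843763  110.08598048] ((458.7569274902344, -167.24234008789062), (14.028668403625488, 47.67806625366211), 14.304072380065918)
pull 475 [351.  45.] [520.8 -13.3 150.3] ((521.5302734375, -11.846607208251953), (32.213539123535156, 12.938169479370117), 86.34796905517578)
flap 15793 [379.  71.] [565.5 -22.5 121.3] ((570.1769409179688, -14.99920654296875), (156.08030700683594, 146.8543243408203), 85.75718688964844)
flap 1527 [482. 113.] [713.2 -30.5 119.7] ((716.56494140625, -34.24116516113281), (155.35060119628906, 24.224014282226562), 85.5654296875)
```

The knob reads 1.245 rad, which is tight but with a small margin. I'll regrip aligned and turn a little more.

>>> step_arm(
  rows=[
    [[0, 0, 0.025], [0, 0, -5.4]],
    [[0, 0, 0.025], [0, 0, 0]],
    [[0, 0, 0.025], [0, 0, 0]],
    [[0, 0, 0.025], [0, 0, 0]],
    [[0, 0, 0.025], [0, 0, 0]],
    [[0, 0, 0.025], [0, 0, 0]],
    [[0, 0, 0], [0, 0, 0]],
    [[0, 0, 0], [0, 0, 0]],
  ],
)

```text
t: 10.42
position: [458.2, -166.4, 46.3]
eef_rot: [-1.925, -2.479, 0.001]
contact_force: [0.3, -0.5, 1.1]
opening: 0.55
grip_force: 0.0
```

>>> step_arm(
  rows=[
    [[0, 0, 0], [0, 0, 0]],
    [[0, 0, 0], [0, 0, 0]],
    [[0, 0, 0], [0, 0, 0]],
    [[0, 0, 0], [0, 0, 0]],
    [[0, 0, 0], [0, 0, 0]],
    [[0, 0, 0], [0, 0, 0]],
    [[0, 0, 0], [0, 0, 0]],
  ],
  fingers=0,
  squeeze=55,
)

```text
t: 11.0
position: [459.1, -167.2, 47.7]
eef_rot: [-1.927, -2.481, 0.001]
contact_force: [-3.8, -0.6, 8.3]
opening: 0.168
grip_force: 55.0
```

>>> step_arm(
  rows=[
    [[0, 0, 0], [0, 0, 3]],
    [[0, 0, 0], [0, 0, 3]],
    [[0, 0, 0], [0, 0, 3]],
    [[0, 0, 0], [0, 0, 1]],
    [[0, 0, 0], [0, 0, 0]],
    [[0, 0, 0], [0, 0, 0]],
  ],
)

```text
t: 11.5
position: [458.9, -167.4, 48.1]
eef_rot: [-2.136, -2.304, 0.002]
contact_force: [-10.1, -0.5, 21.2]
opening: 0.146
grip_force: 101.9
```

>>> step_arm(
  rows=[
    [[0, 0, 0], [0, 0, 0]],
    [[0, 0, 0], [0, 0, 0]],
    [[0, 0, 0], [0, 0, 0]],
    [[0, 0, 0], [0, 0, 0]],
    [[0, 0, 0], [0, 0, 0]],
    [[0, 0, 0], [0, 0, 0]],
  ],
  fingers=0.6,
  squeeze=20,
)

```text
t: 12.0
position: [459.0, -167.0, 47.2]
eef_rot: [-2.136, -2.303, 0.0]
contact_force: [0.5, 1.0, 0.7]
opening: 0.538
grip_force: 0.0
```

>>> step_arm(
  rows=[
    [[0, 0, -0.025], [0, 0, 0]],
    [[0, 0, -0.025], [0, 0, 0]],
    [[0, 0, -0.025], [0, 0, 0]],
    [[0, 0, -0.025], [0, 0, 0]],
    [[0, 0, -0.025], [0, 0, 0]],
    [[0, 0, -0.025], [0, 0, 0]],
    [[0, 0, 0], [0, 0, 0]],
    [[0, 0, 0], [0, 0, 0]],
  ],
)

```text
t: 12.67
position: [459.7, -167.2, 198.1]
eef_rot: [2.135, 2.302, 0.001]
contact_force: [-0.6, -0.3, 0.2]
opening: 0.603
grip_force: 0.0
```

```bash
python3 k.py
```

```text
12.7167 [ 459.1 -167.   197. ] 0.6032627111743958 0.0 [-0.41 -0.08 -0.43] [-0.058 -0.038 -0.05 ] [ 0.54  0.15 -0.28  1.9   0.05  1.1   0.32]
yaw 94.31861283470539 [-0. -0. -1.]
knob 568 [ 458.59786211 -166.0987733   110.11572345] ((458.6961364746094, -167.08689880371094), (14.034696578979492, 47.449867248535156), 10.925020217895508)
pull 485 [339.  37.] [520.9 -13.4 150.2] ((521.5565795898438, -12.232269287109375), (31.99810791015625, 13.359606742858887), 87.39749908447266)
flap 15375 [371.  65.] [566.6 -25.9 121.3] ((570.1268310546875, -15.056114196777344), (155.90335083007812, 146.62400817871094), 85.77606964111328)
flap 1563 [478.  95.] [713.2 -30.5 119.6] ((715.9456176757812, -33.26164245605469), (152.50352478027344, 24.07335662841797), 85.7657241821289)
```

The knob is now at 1.31 rad and the carriage hasn't moved. Next, above the pull.

>>> step_arm(
  rows=[
    [[0.025, 0.0128, 0], [0, 0, 0]],
    [[0.025, 0.0128, 0], [0, 0, 0]],
    [[0.025, 0.0128, 0], [0, 0, 0]],
    [[0.025, 0.0128, 0], [0, 0, 0]],
    [[0.025, 0.0128, 0], [0, 0, 0]],
    [[0.025, 0.0128, 0], [0, 0, 0]],
    [[0, 0, 0], [0, 0, -6.8]],
    [[0, 0, 0], [0, 0, -6.8]],
  ],
)

```text
t: 13.43
position: [524.2, -9.7, 195.9]
eef_rot: [-1.837, -2.545, 0.001]
contact_force: [-0.6, 0.0, 0.2]
opening: 0.603
grip_force: 0.0
```

>>> step_arm(
  rows=[
    [[0, 0, 0], [0, 0, -6.8]],
    [[0, 0, 0], [0, 0, -6.8]],
    [[0, 0, 0], [0, 0, -6.8]],
    [[0, 0, 0], [0, 0, -6.8]],
    [[0, 0, 0], [0, 0, -6.8]],
    [[0, 0, 0], [0, 0, -6.8]],
    [[0, 0, 0], [0, 0, -6.8]],
    [[0, 0, 0], [0, 0, -6.8]],
  ],
)

```text
t: 14.1
position: [523.9, -11.6, 196.0]
eef_rot: [-0.473, -3.104, -0.0]
contact_force: [-0.6, -0.5, -0.2]
opening: 0.598
grip_force: 0.0
```

>>> step_arm(
  rows=[
    [[0, 0, 0], [0, 0, -6.8]],
    [[0, 0, 0], [0, 0, -6.6]],
    [[0, 0, 0], [0, 0, 0]],
    [[0, 0, 0], [0, 0, 0]],
  ],
)

```text
t: 14.43
position: [524.1, -11.7, 196.4]
eef_rot: [-0.123, -3.137, -0.001]
contact_force: [0.8, 0.2, -0.4]
opening: 0.6
grip_force: 0.0
```

```bash
cat >> k.py <<'E'
np.savez("pics/last.npz",**d)
E
python3 k.py
```

```text
14.4833 [524.2 -11.7 196.6] 0.6043872354020651 0.0 [ 0.33 -0.2  -0.83] [ 0.057 -0.113  0.016] [ 0.47  0.25 -0.59  1.81  0.15  1.13  1.32]
yaw 175.47163178856147 [-0.001  0.    -1.   ]
knob 463 [ 458.55701768 -164.29967506  109.92694444] ((458.47015380859375, -166.2792205810547), (14.6328125, 47.70625686645508), 10.246761322021484)
pull 454 [257. 194.] [521.1 -11.8 151. ] ((522.1467895507812, -11.789875030517578), (30.46949577331543, 12.400629997253418), 85.54713439941406)
flap 14319 [258. 219.] [557.6 -14.4 121.3] ((570.2033081054688, -15.161392211914062), (155.8456268310547, 146.71365356445312), 85.87532806396484)
flap 1513 [256. 333.] [713.2 -28.5 119.6] ((716.2970581054688, -32.77960968017578), (153.29925537109375, 24.81797218322754), 85.50482940673828)
```

>>> step_arm(
  rows=[
    [[0, 0, 0.02], [0, 0, 0]],
    [[0, 0, 0.02], [0, 0, 0]],
    [[0, 0, 0.02], [0, 0, 0]],
    [[0, 0, 0.02], [0, 0, 0]],
    [[0, 0, 0.012], [0, 0, 0]],
    [[0, 0, 0.01], [0, 0, 0]],
    [[0, 0, 0], [0, 0, 0]],
    [[0, 0, 0], [0, 0, 0]],
  ],
)

```text
t: 15.2
position: [524.7, -11.5, 95.6]
eef_rot: [-0.118, -3.139, -0.0]
contact_force: [-0.2, -0.0, 0.9]
opening: 0.596
grip_force: 0.0
```

>>> step_arm(
  rows=[
    [[0, 0, 0], [0, 0, 0]],
    [[0, 0, 0], [0, 0, 0]],
    [[0, 0, 0], [0, 0, 0]],
    [[0, 0, 0], [0, 0, 0]],
    [[0, 0, 0], [0, 0, 0]],
    [[0, 0, 0], [0, 0, 0]],
  ],
  fingers=0.1,
  squeeze=20,
)

```text
t: 15.7
position: [524.9, -11.3, 95.7]
eef_rot: [0.117, 3.139, 0.0]
contact_force: [-1.2, 1.7, 5.7]
opening: 0.336
grip_force: 20.0
```

```bash
python3 k.py; python3 - <<'E'
import numpy as np
p=np.array([-113.,31]);n=16
prev=p;tot=0
for k in range(1,n+1):
    a=np.radians(102*k/n);c,s=np.cos(a),np.sin(a)
    q=np.array([p[0]*c+p[1]*s,-p[0]*s+p[1]*c])
    print(k,"tool x %.4f z %.4f"%(-(q-prev)[0]/1e3,-(q-prev)[1]/1e3),q.round());prev=q
E
```

```text
15.75 [524.8 -11.4  95.7] 0.3358301424802206 20.000951886177063 [-1.39  2.11  6.31] [ 0.525  0.083 -0.034] [ 0.43  0.37 -0.56  1.91  0.25  0.92  1.24]
yaw 175.73044331217426 [ 0.001  0.    -1.   ]
knob 784 [ 458.37099105 -162.94259876  109.78205873] ((458.65283203125, -166.05653381347656), (14.554220199584961, 47.71990966796875), 11.057655334472656)
pull 1349 [257. 236.] [520.6 -11.4 150.5] ((523.8894653320312, -11.909420013427734), (36.03306198120117, 18.244651794433594), 85.78204345703125)
flap 11834 [257. 214.] [517.5 -11.1 121.1] ((524.2152099609375, -11.401786804199219), (156.3489532470703, 54.167198181152344), 85.76654052734375)
flap 2318 [257. 269.] [559.3 -14.2 121.3] ((559.1827392578125, -14.111549377441406), (47.91901397705078, 35.33321762084961), 85.80432891845703)
flap 2471 [257. 331.] [620.2 -18.7 121.4] ((620.5657348632812, -18.786380767822266), (75.44083404541016, 34.9791259765625), 85.03408813476562)
1 tool x -0.0041 z -0.0124 [-109.   43.]
2 tool x -0.0055 z -0.0118 [-103.   55.]
3 tool x -0.0068 z -0.0111 [-97.  66.]
4 tool x -0.0080 z -0.0103 [-89.  77.]
5 tool x -0.0091 z -0.0094 [-80.  86.]
6 tool x -0.0100 z -0.0083 [-70.  94.]
7 tool x -0.0109 z -0.0071 [-59. 101.]
8 tool x -0.0116 z -0.0059 [-47. 107.]
9 tool x -0.0122 z -0.0046 [-35. 112.]
10 tool x -0.0126 z -0.0032 [-22. 115.]
11 tool x -0.0129 z -0.0018 [ -9. 117.]
12 tool x -0.0130 z -0.0003 [  4. 117.]
13 tool x -0.0130 z 0.0011 [ 17. 116.]
14 tool x -0.0128 z 0.0026 [ 30. 113.]
15 tool x -0.0124 z 0.0040 [ 42. 109.]
16 tool x -0.0119 z 0.0053 [ 54. 104.]
```

The opening of 31.6 mm matches the 32 mm pull. Now I'll lift it along the hinge arc.

>>> step_arm(
  rows=[
    [[-0.0041, 0, -0.0124], [0, 0, 0]],
    [[-0.0055, 0, -0.0118], [0, 0, 0]],
    [[-0.0068, 0, -0.0111], [0, 0, 0]],
    [[-0.008, 0, -0.0103], [0, 0, 0]],
    [[-0.0091, 0, -0.0094], [0, 0, 0]],
    [[-0.01, 0, -0.0083], [0, 0, 0]],
    [[-0.0109, 0, -0.0071], [0, 0, 0]],
    [[-0.0116, 0, -0.0059], [0, 0, 0]],
  ],
  squeeze=25,
)

```text
t: 16.47
position: [590.1, -16.3, 171.7]
eef_rot: [-0.117, -3.138, -0.001]
contact_force: [-1.6, 3.1, -6.0]
opening: 0.334
grip_force: 25.0
```

>>> step_arm(
  rows=[
    [[0, 0, 0], [0, 0, 0]],
    [[0, 0, 0], [0, 0, 0]],
  ],
)

```text
t: 16.63
position: [590.4, -16.3, 171.7]
eef_rot: [-0.117, -3.139, -0.001]
contact_force: [-1.9, 2.1, 4.5]
opening: 0.335
grip_force: 25.0
```

```bash
python3 k.py | head -2
```

```text
16.6833 [590.1 -16.3 171.6] 0.33484387221171946 25.00064492225647 [-1.2   2.87  3.21] [ 0.6    0.195 -0.033] [ 0.41  0.4  -0.56  1.68  0.23  1.12  1.28]
yaw 175.74080836177913 [-0.  0. -1.]
```

Opening at 0.335 shows the pull is still held. I'll finish the arc.

>>> step_arm(
  rows=[
    [[-0.0122, 0, -0.0046], [0, 0, 0]],
    [[-0.0126, 0, -0.0032], [0, 0, 0]],
    [[-0.0129, 0, -0.0018], [0, 0, 0]],
    [[-0.013, 0, -0.0003], [0, 0, 0]],
    [[-0.013, 0, 0.0011], [0, 0, 0]],
    [[-0.0128, 0, 0.0026], [0, 0, 0]],
    [[-0.0124, 0, 0.004], [0, 0, 0]],
    [[-0.0119, 0, 0.0053], [0, 0, 0]],
  ],
)

```text
t: 17.4
position: [691.8, -23.9, 169.1]
eef_rot: [0.117, 3.138, 0.0]
contact_force: [-0.4, 2.9, 5.5]
opening: 0.334
grip_force: 25.0
```

>>> step_arm(
  rows=[
    [[0, 0, 0], [0, 0, 0]],
    [[0, 0, 0], [0, 0, 0]],
  ],
)

```text
t: 17.57
position: [691.9, -23.9, 168.7]
eef_rot: [0.117, 3.137, 0.001]
contact_force: [4.3, 2.3, 6.2]
opening: 0.335
grip_force: 25.0
```

```bash
python3 k.py | head -2
```

```text
17.6167 [691.7 -23.8 168.8] 0.330012414391252 25.00122606754303 [3.31 2.56 5.27] [ 0.495 -0.946 -0.025] [ 0.33  0.59 -0.52  1.41  0.3   1.22  1.28]
yaw 175.737495896962 [ 0.002  0.    -1.   ]
```

>>> step_arm(
  rows=[
    [[0, 0, 0], [0, 0, 0]],
    [[0, 0, 0], [0, 0, 0]],
    [[0, 0, 0], [0, 0, 0]],
    [[0, 0, 0], [0, 0, 0]],
    [[0, 0, 0], [0, 0, 0]],
  ],
  fingers=0.55,
)

```text
t: 18.08
position: [690.7, -24.2, 168.3]
eef_rot: [-0.117, -3.139, 0.0]
contact_force: [-0.2, -0.7, -0.4]
opening: 0.553
grip_force: 0.0
```

>>> step_arm(
  rows=[
    [[0, 0, -0.02], [0, 0, 0]],
    [[0, 0, -0.02], [0, 0, 0]],
    [[0, 0, -0.025], [0, 0, 0]],
    [[0, 0, -0.025], [0, 0, 0]],
    [[0, 0, -0.025], [0, 0, 0]],
    [[0, 0, -0.01], [0, 0, 0]],
    [[0, 0, 0], [0, 0, 0]],
  ],
)

```text
t: 18.67
position: [691.7, -23.9, 295.9]
eef_rot: [0.117, 3.136, 0.0]
contact_force: [0.7, 0.8, -0.8]
opening: 0.554
grip_force: 0.0
```

>>> step_arm(
  rows=[
    [[0.02, 0, 0], [0, 0, 0]],
    [[0.02, 0, 0], [0, 0, 0]],
    [[0.02, 0, 0], [0, 0, 0]],
    [[0.02, 0, 0], [0, 0, 0]],
    [[0.02, 0, 0], [0, 0, 0]],
    [[0.02, 0, 0], [0, 0, 0]],
    [[0, 0, 0], [0, 0, 0]],
    [[0, 0, 0], [0, 0, 0]],
  ],
)

```text
t: 19.33
position: [570.5, -15.5, 292.8]
eef_rot: [-0.118, -3.139, 0.001]
contact_force: [0.2, 0.9, -0.1]
opening: 0.548
grip_force: 0.0
```

```bash
python3 k.py; python3 - <<'E'
from h import *
d=np.load("pics/last.npz");cv2.imwrite("pics/box.png",d["img"][:,:,::-1])
P=cloud(d,True)
m=(np.abs(P[...,0]-572)<60)&(np.abs(P[...,1]+15)<66)&(P[...,2]>78)&(P[...,2]<114)
k,L,s,c=cv2.connectedComponentsWithStats(m.astype(np.uint8))
for i in range(1,k):
    if s[i,4]>30:
        p=P[L==i];t=p[p[:,2]>104]
        print(s[i],c[i].round(),p.mean(0).round(1),p.min(0).round(),p.max(0).round(),len(t), len(t)>5 and cv2.minAreaRect(t[:,:2].astype(np.float32)))
q=P[(np.abs(P[...,0]-670)<70)&(np.abs(P[...,1]+20)<90)&(P[...,2]>235)&(P[...,2]<275)]
print("flap top",len(q),q.min(0),q.max(0))
E
```

```text
19.3833 [571.1 -15.5 292.8] 0.5525982899935169 0.0 [-0.19 -0.17 -0.64] [ 0.037 -0.148  0.007] [ 0.44  0.27 -0.58  1.56  0.15  1.35  1.34]
yaw 175.701233362833 [-0.001 -0.    -1.   ]
knob 309 [ 459.09311924 -165.20632475  109.92533764] ((458.8828430175781, -166.26329040527344), (15.172362327575684, 47.86145782470703), 12.100166320800781)
flap 542 [258. 218.] [636.1 -19.8 120.2] ((634.6882934570312, -19.479690551757812), (153.48397827148438, 7.640138626098633), 85.54007720947266)
[276 133  11  64 568] [280. 165.] [568.6  16.7  94.6] [524.   9.  80.] [618.  25. 110.] 259 ((570.5830078125, 16.991851806640625), (12.179665565490723, 40.94765853881836), 83.95098114013672)
[231 151  10  36 349] [236. 169.] [568.  -46.2 102. ] [545. -54.  80.] [597. -40. 110.] 256 ((571.807861328125, -46.97636413574219), (11.295655250549316, 40.06960678100586), 85.0084457397461)
[304 194   4  16  43] [306. 201.] [623.8  50.4  97.7] [616.  50.  81.] [631.  51. 113.] 13 ((623.426513671875, 50.39320373535156), (0.5335225462913513, 15.412176132202148), 85.77217102050781)
[215 205  58  11 470] [242. 210.] [629.2 -43.   99.6] [626. -81.  78.] [632.   0. 114.] 193 ((630.4730224609375, -40.183135986328125), (80.84540557861328, 4.534693241119385), 86.2897720336914)
flap top 1401 [648.78751313 -74.52230666 235.00891955] [666.37749721  29.52009059 251.01231718]
```

View pics/box.png

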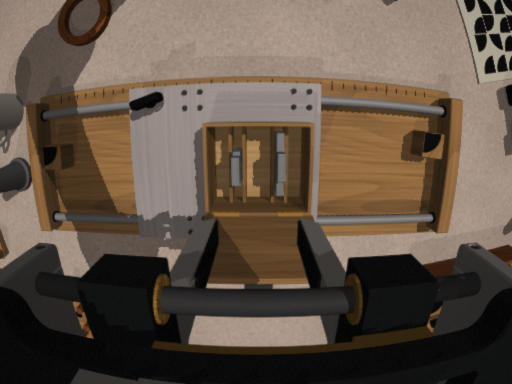

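The picture shows the open box with the long plate's tab at (281,165) in the +y slot and the short plate at (236,168). The length measures 94 mm, as it should. I'll go over the long tab and down.

>>> step_arm(
  rows=[
    [[0, 0.016, 0.01], [0, 0, 0]],
    [[0.001, 0.0165, 0.01], [0, 0, 0]],
    [[0, 0, 0.03], [0, 0, 0]],
    [[0, 0, 0.03], [0, 0, 0]],
    [[0, 0, 0.03], [0, 0, 0]],
    [[0, 0, 0.03], [0, 0, 0]],
    [[0, 0, 0], [0, 0, 0]],
    [[0, 0, 0], [0, 0, 0]],
  ],
  fingers=0.4,
)

```text
t: 20.1
position: [572.3, 17.5, 152.7]
eef_rot: [-0.117, -3.136, -0.001]
contact_force: [-0.2, 0.2, 0.4]
opening: 0.4
grip_force: 0.0
```

```bash
python3 k.py|head -2; python3 - <<'E'
from h import *
d=np.load("pics/last.npz");P=cloud(d,True)
m=(np.abs(P[...,0]-572)<26)&(np.abs(P[...,1]-17)<14)&(P[...,2]>103)&(P[...,2]<114)
print(m.sum(),cv2.minAreaRect(P[m][:,:2].astype(np.float32)),P[m].mean(0))
f=(np.abs(P[...,0]-572)<40)&(np.abs(P[...,1]-17)<60)&(P[...,2]>125)&(P[...,2]<240)
h=np.histogram(P[f][:,2],np.arange(125,240,4));print([(int(a),int(b)) for a,b in zip(h[1],h[0]) if b][:6])
q=P[f&(P[...,2]<230)];print(q[:,1].min(),q[:,1].max())
E
```

```text
20.15 [573.3  17.7 154.3] 0.3993983164619824 0.0 [0.56 0.43 1.09] [ 0.043 -0.142  0.013] [ 0.37  0.39 -0.57  1.74  0.24  1.08  1.21]
yaw 175.74137394666957 [-0.     0.001 -1.   ]
547 ((570.3645629882812, 17.313243865966797), (11.25732421875, 39.580780029296875), 85.49299621582031) [569.74761122  17.28032454 107.72327057]
[(189, 19), (193, 86), (197, 103), (201, 127), (205, 136), (209, 144)]
-12.758297866663153 48.90261367627407
```

>>> step_arm(
  rows=[
    [[0.0015, -0.0005, 0.02], [0, 0, 0]],
    [[0, 0, 0.02], [0, 0, 0]],
    [[0, 0, 0.02], [0, 0, 0]],
    [[0, 0, 0.02], [0, 0, 0]],
    [[0, 0, 0.016], [0, 0, 0]],
    [[0, 0, 0.015], [0, 0, 0]],
    [[0, 0, 0], [0, 0, 0]],
    [[0, 0, 0], [0, 0, 0]],
  ],
)

```text
t: 20.87
position: [572.0, 17.1, 43.8]
eef_rot: [0.117, 3.138, 0.0]
contact_force: [-0.3, -0.0, 1.0]
opening: 0.399
grip_force: 0.0
```

>>> step_arm(
  rows=[
    [[0, 0, 0], [0, 0, 0]],
    [[0, 0, 0], [0, 0, 0]],
    [[0, 0, 0], [0, 0, 0]],
    [[0, 0, 0], [0, 0, 0]],
    [[0, 0, 0], [0, 0, 0]],
    [[0, 0, 0], [0, 0, 0]],
  ],
  fingers=0,
  squeeze=20,
)

```text
t: 21.37
position: [571.5, 17.1, 43.2]
eef_rot: [0.117, 3.139, 0.0]
contact_force: [-2.1, -0.2, 6.9]
opening: 0.131
grip_force: 20.0
```

>>> step_arm(
  rows=[
    [[0, 0, 0], [0, 0, 0]],
    [[0, 0, 0], [0, 0, 0]],
    [[0, 0, 0], [0, 0, 0]],
  ],
  squeeze=50,
)

```text
t: 21.62
position: [571.5, 17.1, 43.2]
eef_rot: [0.117, 3.139, 0.0]
contact_force: [-2.0, -0.4, 8.2]
opening: 0.125
grip_force: 50.0
```

```bash
python3 k.py|head -2
```

```text
21.6667 [571.5  17.1  43.2] 0.1253676435141566 49.99088890850544 [-1.56 -0.9   8.61] [ 0.111  0.203 -0.007] [ 0.32  0.52 -0.52  1.84  0.33  0.87  1.14]
yaw 175.73020209668869 [ 0.001  0.    -1.   ]
```

The opening of 11.8 mm matches the 12 mm tab. Drawing it straight up.

>>> step_arm(
  rows=[
    [[0, 0, -0.006], [0, 0, 0]],
    [[0, 0, -0.01], [0, 0, 0]],
    [[0, 0, -0.012], [0, 0, 0]],
    [[0, 0, -0.014], [0, 0, 0]],
    [[0, 0, -0.015], [0, 0, 0]],
    [[0, 0, -0.015], [0, 0, 0]],
    [[0, 0, -0.015], [0, 0, 0]],
    [[0, 0, -0.015], [0, 0, 0]],
  ],
)

```text
t: 22.38
position: [571.0, 17.0, 146.4]
eef_rot: [0.117, 3.139, 0.0]
contact_force: [0.1, -0.5, -4.2]
opening: 0.123
grip_force: 50.0
```

>>> step_arm(
  rows=[
    [[0, 0, -0.018], [0, 0, 0]],
    [[0, 0, -0.018], [0, 0, 0]],
    [[0, 0, -0.018], [0, 0, 0]],
    [[0, 0, -0.018], [0, 0, 0]],
    [[0, 0, -0.016], [0, 0, 0]],
    [[0, 0, -0.01], [0, 0, 0]],
    [[0, 0, 0], [0, 0, 0]],
    [[0, 0, 0], [0, 0, 0]],
  ],
)

```text
t: 23.05
position: [571.0, 16.9, 242.7]
eef_rot: [0.117, 3.139, -0.0]
contact_force: [-0.9, -0.3, -5.5]
opening: 0.125
grip_force: 50.0
```

```bash
python3 k.py|head -3
```

```text
23.1 [570.7  16.9 242. ] 0.12573028506908815 49.99036978930235 [-0.68 -0.02 -4.38] [ 0.027 -0.109  0.051] [ 0.39  0.31 -0.6   1.64  0.18  1.25  1.26]
yaw 175.72833573687205 [-0.001 -0.    -1.   ]
knob 354 [ 459.11577177 -164.50579592  109.80000176] ((458.877685546875, -166.62428283691406), (14.687455177307129, 47.38774108886719), 10.429548263549805)
```

Turning to face the client, over the box centre.

>>> step_arm(
  rows=[
    [[0, -0.01, 0], [0, 0, 0]],
    [[0, -0.011, 0], [0, 0, 0]],
    [[0, -0.01, 0], [0, 0, 0]],
    [[0, 0, 0], [0, 0, 2]],
    [[0, 0, 0], [0, 0, 5]],
    [[0, 0, 0], [0, 0, 5]],
    [[0, 0, 0], [0, 0, 5]],
    [[0, 0, 0], [0, 0, 5]],
  ],
)

```text
t: 23.82
position: [568.6, -15.5, 242.2]
eef_rot: [-0.723, -3.057, 0.0]
contact_force: [0.6, -0.0, -4.1]
opening: 0.123
grip_force: 50.0
```

>>> step_arm(
  rows=[
    [[0, 0, 0], [0, 0, 5]],
    [[0, 0, 0], [0, 0, 5]],
    [[0, 0, 0], [0, 0, 5]],
    [[0, 0, 0], [0, 0, 5]],
    [[0, 0, 0], [0, 0, 5]],
    [[0, 0, 0], [0, 0, 5]],
    [[0, 0, 0], [0, 0, 5]],
    [[0, 0, 0], [0, 0, 5]],
  ],
)

```text
t: 24.48
position: [568.6, -15.3, 242.2]
eef_rot: [-1.724, -2.626, 0.001]
contact_force: [0.0, 0.1, -4.0]
opening: 0.127
grip_force: 50.0
```

>>> step_arm(
  rows=[
    [[0, 0, 0], [0, 0, 5]],
    [[0, 0, 0], [0, 0, 5]],
    [[0, 0, 0], [0, 0, 5]],
    [[0, 0, 0], [0, 0, 5]],
    [[0, 0, 0], [0, 0, 5]],
    [[0, 0, 0], [0, 0, 3]],
    [[0, 0, 0], [0, 0, 0]],
    [[0, 0, 0], [0, 0, 0]],
  ],
)

```text
t: 25.15
position: [568.7, -14.8, 242.3]
eef_rot: [-2.301, -2.138, 0.001]
contact_force: [0.2, 0.2, -4.3]
opening: 0.128
grip_force: 50.0
```

>>> step_arm(
  rows=[
    [[0, 0, 0], [0, 0, 0]],
    [[0, 0, 0], [0, 0, 0]],
    [[0, 0, 0], [0, 0, 0]],
    [[0, 0, 0], [0, 0, 0]],
    [[0, 0, 0], [0, 0, 0]],
    [[0, 0, 0], [0, 0, 0]],
  ],
)

```text
t: 25.65
position: [568.8, -14.0, 242.5]
eef_rot: [-2.302, -2.137, -0.0]
contact_force: [1.1, -0.4, -5.0]
opening: 0.123
grip_force: 50.0
```

```bash
python3 k.py|head -3; python3 - <<'E'
from h import *
from cell import manip
print(manip.get_obs()["qvel"].round(4))
d=manip.get_image("scene");P=cloud(d)
cv2.imwrite("pics/fin.png",cv2.resize(d["img"][90:290,100:366,::-1],(798,600),interpolation=cv2.INTER_CUBIC))
dw=np.load("pics/last.npz")
for n,P in(("scene",P),("wrist",cloud(dw,True))):
    m=(np.hypot(P[...,0]-572,P[...,1]+14)<65)&(P[...,2]>215)&(P[...,2]<280)
    q=P[m]
    if len(q)>20:
        c=q.mean(0);w=np.linalg.svd(q-c,full_matrices=False)[2];print(n,len(q),q.min(0).round(),q.max(0).round(),"normal",w[2].round(3))
P=cloud(manip.get_image("top"));Z=P[...,2]
# end blocks / carriage plate check not needed
E
```

```text
25.7 [568.8 -14.  242.6] 0.12558267390591255 49.99038700014353 [-0.42  0.36 -4.91] [-0.079 -0.095  0.049] [ 0.25  0.27 -0.35  1.65  0.1   1.23 -0.19]
yaw 85.73683752031965 [-0.  0. -1.]
pull 41 [319. 246.] [634.9 -92.2 149. ] ((634.718505859375, -91.06929779052734), (3.8660976886749268, 10.459980010986328), 1.5036050081253052)
[ 0.0003  0.0004  0.0015 -0.0018 -0.0003  0.0008 -0.0006]
scene 364 [567. -60. 228.] [581.  35. 280.] normal [ 0.999 -0.053  0.001]
wrist 164 [562.  -7. 234.] [578.  34. 280.] normal [1.    0.011 0.002]
```

View pics/fin.png

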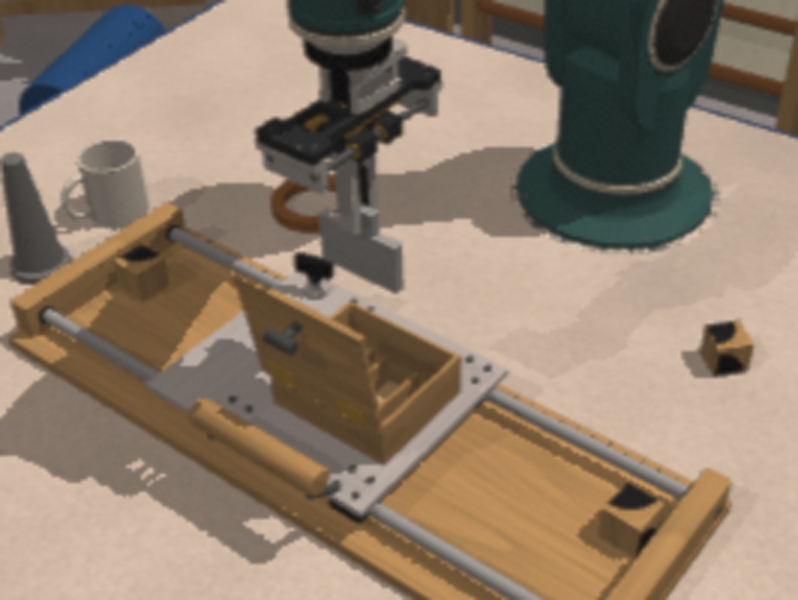

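The last picture shows the plate held upright above the open box, broad face to the far side, with the flap leaning back and everything else in place. Handing in.

```bash
python3 -c "
from cell import manip
print(manip.hand_in())"
```

```text
the job is handed in; nothing more can be done
None
```

I've handed in the job: the clamp measured about 1.31 rad (tight is above 1.15), the flap leans back, and the long plate is held still and upright above the open box, tab about 296 mm up, broad face to the client's side. The short plate is still in the box.

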